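# Roll a sample vial onto the reading line and read it

## Task

A sealed amber glass vial is lying on the white stage of the label reader, short of the black reading line. Push lightly on the top of the vial with the fingertips so that it rolls across the stage, and leave it lying along the line, centred over it; then press the reader's push button right down and let it come up again. The vial must roll, not be dragged, pinched or lifted, and the other glassware on the bench stays where it is.

Things in the scene. Friction and masses are not known exactly. Their poses are not given: they have to be found in the camera images.
- vial: Amber glass vial lying on the stage, 28 mm in diameter (cap 24 mm), 95 mm long, 50 to 100 g, label with a bar code all round, white screw cap. Origin on its axis, 14 mm above the stage. Own x lies along it to the cap: base at -40 mm, round body to +32, cap's end at +55. Own z is up at first and turns as it rolls. A finger moving on its top without slip moves it half as far.
- vial_cap (a point): Centre of the end face of the vial's cap, 55 mm from its origin. The vial starts 5 to 10 cm from the line on the robot's side, cap to the left, up to 5 degrees out of line with it. Let go, it soon stops rolling. Pushed low on its side it tends to be dragged, not rolled. The glass breaks at 60 N.
- line (a point): Middle of the black reading line (160 mm long, 5 mm wide) on top of the flat white stage, 13 mm above the bench, fixed. Its x is square to the line, away from the robot; y along the line to the left; z up. The stage reaches 200 mm to the near side of the line, 60 mm to the far side (a strip there stands 6 mm high) and 105 mm to left and right.
- reader (a point): Foot of the fixed column, 175 mm beyond the line, that carries the reader head; the head is about 50 mm wide, reaches back to 110 mm beyond the line and spans about 145 to 220 mm above the bench. Keep clear of it.
- read_top (a point): Centre of the top of the reader's push button, a black round button of 30 mm diameter in a grey collar, on a pod on the right of the stage (35 mm nearer than the line and 147 mm to the right of its middle). Its top is about 42 mm above the bench; it is pressed straight down and this point goes down with it.
- read (a joint): Travel of the push button: 0 up, 0.006 m fully down. A spring brings it back up; fully down takes about 4 N.
- spare: Bystander: a like vial standing upright on the bench left of the station, 95 mm tall. Origin at the centre of its underside.
- beaker: Bystander: a glass beaker, 68 mm in diameter, 85 mm tall, on the bench left of the station. Origin at the centre of its underside.
- reagent: Bystander: an amber bottle with a black cap, 72 mm in diameter, 150 mm tall, on the bench well to the right. Origin at the centre of its underside.
- tuberack: Bystander: a clear rack of stoppered glass tubes, 75 x 144 mm, 135 mm tall, on the bench well to the left. Origin at the centre of its underside.

How it is judged:
By the outcome, as a careful person would: the job done as asked, in the order asked, and still so for the second after the job is handed in, with the robot touching nothing.
It also fails if it takes over 72 s, if anything falls off the work surface, if the arm or the gripper's body presses on something with over 40 N, if the wrist force passes 120 N, or if a joint passes its speed limit or range.

## Robot

A 6-joint arm with a two-finger parallel gripper is mounted at the origin on the work surface. World frame = base frame: x ahead of the robot, y to its left, z up, the work surface at z = 0. Lengths are in m, angles in rad, forces in N, time in s.
With the tool pointing down it reaches from about 0.275 to 1 m from the base axis. Payload 8.4 kg.
Tool frame: the origin (TCP) lies on the centre line of the jaws, within the pads' length; the fingertips stand 17 mm ahead of it and the grasp point (between the pads) lies 2 mm behind it (bot.tcp_to_tips is the y of the fingertips in the tool frame, in m); y points along the fingers, z is the direction in which the jaws open and shut, and the axes are right-handed (so a half turn about y gives the same grasp; the last joint's range is limited). The gripper opens to 85 mm and grips with 20 to 120 N. Pads are 22 mm wide; open, the fingers measure 114 mm over their backs; the gripper's body (76 mm by 85 mm) begins 54 mm behind the grasp point. The pads swing forward as they close: fully open they stand 13 mm farther back than shut.
Start: joints at [1.115, 0.353, 1.633, -0, 1.155, -0.002], TCP at [0.274, 0.562, 0.248] pointing down, gripper open.
Joint ranges: [-2.63, 2.63], [-0.92, 2.1], [0.06, 2.66], [-1.3, 4.44], [0, 2.69], [-3.02, 3.02]. Speed limits (rad/s): [2.22, 2.22, 2.79, 3.14, 3.14, 3.14].

## Interface

Orientations are given as a unit quaternion [x, y, z, w].
In Python, from workcell import bot, hand, kinematics, get_obs, vision, hand_in gives the robot as it stands. The module is installed in compiled form; this text tells all that it offers. Calls block until the motion is done:
- bot.reach(position, orientation): joint-space move of the TCP to a pose.
- bot.servo_line(position, ori=None, velocity=0.15): straight line of the TCP; ori=None keeps the orientation; velocity is the mean speed in m/s.
- bot.goto_joints(angles): joint-space move.
- hand.move_gripper(opening, strength=None): finger opening in m; strength is the grip in N (None keeps the last); returns when the fingers have stopped.
- bot.dwell(seconds).
- kinematics.solve_ik(position, orientation): joint angles nearest the present ones, or None.
- get_obs(): the state.
- vision.read_camera(name): name is "scene" or "side" or "wrist"; returns a dict with "frame" (480x640x3 uint8, red, green, blue), "intrinsics" (3x3 intrinsics, pixels), "dist" ([k1, k2, p1, p2, k3] as OpenCV has them; the pictures are not rectified), "view" (4x4, takes a point from world to camera coordinates). Camera axes: x right, y down, z forward; pixel columns grow to the right and rows downward; lengths in m; the calibration is good to about 2 mm. A picture is of the moment at which its call begins. There is no depth.
A pose or a line that the arm cannot do raises bot.IKError and nothing moves.
- hand_in(): hands the job in, once; it reports no verdict.
The state is a dict: "time_s": time; "joint_pos": joint angles; "joint_vel": joint speeds; "joint_efforts": joint torques, N m; "position": TCP position; "orientation": TCP orientation; "wrist_force": force on the tool from outside, world axes, zero at the start; "ft_torque": the same for the moment, N m; "gripper_width": finger opening in m.
Only numpy, scipy, OpenCV 4.12 (cv2) and the standard library are available. Lean on these libraries where they do the work, as an engineer would, in place of code of your own. Each camera call takes 0.05 s, during which the arm holds its last target. There are 200 camera calls.

## Working session

There is one attempt and no reset: what is moved stays moved. The work goes in short steps, each a Python script; the robot and the scene stay as the last script left them, time stands still between calls to the robot, and variables do not carry over. Pictures are saved under pics/ and viewed, on a budget of 10 in all, crops included, one or two more only if the job needs it, and the job is handed in when it is done.

```bash
mkdir -p pics; python3 - <<'E'
from workcell import bot,hand,get_obs,vision
import cv2,numpy as np
o=get_obs();print(o["time_s"],o["position"],o["orientation"],o["gripper_width"],bot.tcp_to_tips)
for n in("scene","side"):
    r=vision.read_camera(n);cv2.imwrite(f"pics/{n}0.png",r["frame"][:,:,::-1]);print(n,r["intrinsics"],r["dist"],np.round(r["view"],3))
E
```

```text
0.0 [0.2737597  0.56133596 0.2475413 ] [ 0.68947516 -0.15920285  0.15893265 -0.68849028] 0.0849914784314427 0.017
scene [[557.86127189   0.         320.62746008]
 [  0.         557.86127189 244.95911848]
 [  0.           0.           1.        ]] [0.04063659 0.         0.         0.         0.        ] [[-0.692  0.722  0.007  0.386]
 [ 0.596  0.577 -0.559 -0.358]
 [-0.408 -0.383 -0.829  1.943]
 [ 0.     0.     0.     1.   ]]
side [[531.62792826   0.         323.93590894]
 [  0.         531.62792826 238.28321618]
 [  0.           0.           1.        ]] [-0.13725495  0.          0.          0.          0.        ] [[ 0.717 -0.697 -0.009 -0.41 ]
 [-0.435 -0.437 -0.787  0.32 ]
 [ 0.545  0.568 -0.617  0.978]
 [ 0.     0.     0.     1.   ]]
```

View pics/scene0.png

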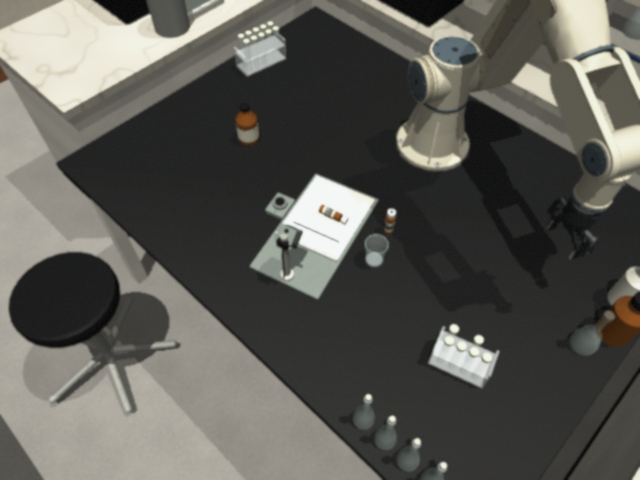

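View pics/side0.png

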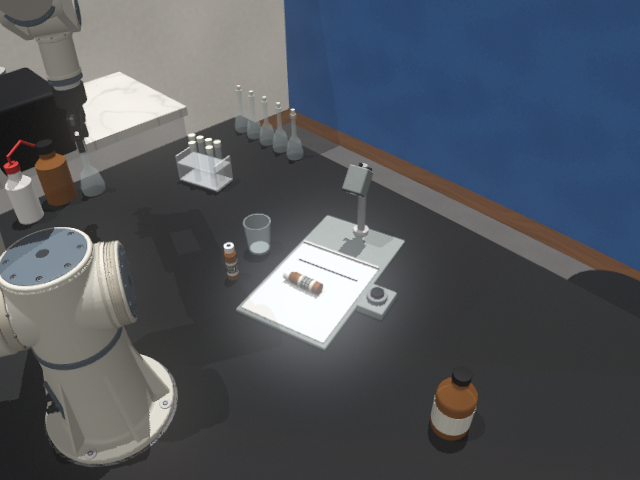

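The scene view shows the vial at about (333,213), the line from (294,222) to (339,242), and the button at (280,203). In the side view the vial is at (304,283), the line runs (299,260) to (356,280), and the button is at (377,295). Next I'll turn these into positions.

```bash
cat > h.py <<'E'
from workcell import bot,hand,kinematics,get_obs,vision,hand_in
import cv2,numpy as np
from scipy.spatial.transform import Rotation as R
def ray(r,uv,z):
    p=cv2.undistortPoints(np.array(uv,float).reshape(-1,1,2),r["intrinsics"],np.array(r["dist"]))[:,0]
    M=np.array(r["view"]);d=np.c_[p,np.ones(len(p))]@M[:3,:3];c=-M[:3,:3].T@M[:3,3]
    return c+d*((np.asarray(z)-c[2])/d[:,2])[:,None]
def quat(yaw):  # jaws open along direction yaw, tool down
    z=np.array([np.cos(yaw),np.sin(yaw),0]);y=np.array([0,0,-1.]);return R.from_matrix(np.c_[np.cross(y,z),y,z]).as_quat()
def proj(r,P):
    M=np.array(r["view"]);return cv2.projectPoints(np.array(P,float).reshape(-1,1,3),cv2.Rodrigues(M[:3,:3])[0],M[:3,3],r["intrinsics"],np.array(r["dist"]))[0][:,0]
E
python3 - <<'E'
from h import *
S={"scene":dict(line=[(294,222),(339,242)],vial=[(347,220),(320,207)],btn=[(280,202)]),
"side":dict(line=[(299,260),(356,280)],vial=[(286,275),(322,289)],btn=[(377,294)])}
for n,d in S.items():
    r=vision.read_camera(n)
    for k,z in(("line",.013),("vial",.027),("btn",.042)):print(n,k,np.round(ray(r,d[k],z),4).tolist())
o=get_obs();m=R.from_quat(o["orientation"]).as_matrix();print(np.round(m,2))
L=ray(r,S["side"]["line"],.013);c=L.mean(0);d=L[0]-L[1];yaw=np.arctan2(d[1],d[0]);print(c,np.degrees(yaw))
for a in(yaw,yaw+np.pi):
    for p in (c+[-.05,0,.25],c+[-.1,0,.04]): print(np.degrees(a),kinematics.solve_ik(p,quat(a)))
r=vision.read_camera("wrist");M=np.array(r["view"]);print("wristcam",m.T@(-M[:3,:3].T@M[:3,3]-o["position"]),M[:3,:3]@m, r["intrinsics"][0])
E
```

```text
scene line [[0.5818, -0.0916, 0.013], [0.5399, 0.0596, 0.013]]
scene vial [[0.4699, 0.0278, 0.027], [0.4913, -0.067, 0.027]]
scene btn [[0.5722, -0.1619, 0.042]]
side line [[0.5381, 0.0524, 0.013], [0.584, -0.0943, 0.013]]
side vial [[0.4701, 0.0213, 0.027], [0.4967, -0.071, 0.027]]
side btn [[0.5599, -0.1784, 0.042]]
[[ 0.9  -0.    0.44]
 [-0.44 -0.    0.9 ]
 [-0.   -1.   -0.  ]]
[ 0.56105306 -0.0209292   0.013     ] 107.37083565831351
107.37083565831351 [-4.38628764e-02  1.60565120e-01  1.85645390e+00 -4.44089210e-16
  1.12457364e+00 -1.91783748e+00]
107.37083565831351 [-4.86132800e-02  4.05212158e-01  2.12100735e+00 -4.44089210e-16
  6.15373143e-01 -1.92258788e+00]
287.3708356583135 [-4.38628764e-02  1.60565120e-01  1.85645390e+00 -4.44089210e-16
  1.12457364e+00  1.22375517e+00]
287.3708356583135 [-4.86132800e-02  4.05212158e-01  2.12100735e+00 -4.44089210e-16
  6.15373143e-01  1.21900477e+00]
wristcam [-0.07432013 -0.12597912 -0.00034293] [[-9.24648077e-04 -1.24148467e-03  9.99998802e-01]
 [ 9.58275116e-01 -2.85847022e-01  5.31193186e-04]
 [ 2.85846020e-01  9.58274459e-01  1.45399176e-03]] [426.680411     0.         316.45342511]
```

```bash
python3 - <<'E'
from h import *
yaw=np.radians(107.4);a=np.array([np.sin(yaw),-np.cos(yaw),0])
bot.reach(np.array([.52,-.03,.2])-.03*a,quat(yaw))
hand.move_gripper(.035,20)
r=vision.read_camera("wrist");cv2.imwrite("pics/w1.png",r["frame"][:,:,::-1]);print(get_obs()["time_s"],get_obs()["gripper_width"],get_obs()["wrist_force"])
E
```

```text
3.125 0.03508260114543623 [-0.54653898  0.29214251 -0.01791719]
```

View pics/w1.png

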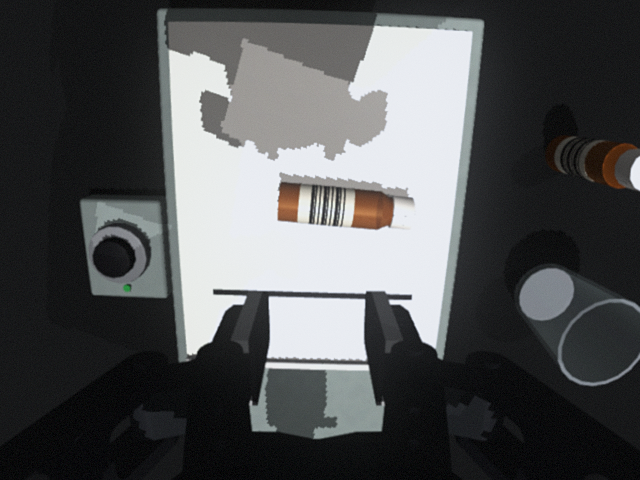

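The wrist view shows the line from (213,291) to (411,297), with the vial just nearer the robot: base at (278,203), cap end at (413,212). The button is at (113,257). The fingers are clear of everything.

```bash
cat >> h.py <<'E'
def vial(r):
    """axis point at base, direction along axis (to cap), from brown glass mask, restricted to stage"""
    f=r["frame"].astype(int);m=((f[:,:,0]>1.6*f[:,:,2])&(f[:,:,0]>60)).astype(np.uint8)
    n,l,s,c=cv2.connectedComponentsWithStats(cv2.morphologyEx(m,cv2.MORPH_OPEN,np.ones((3,3))))
    pts=[]
    for i in range(1,n):
        w=ray(r,[c[i]],.027)[0]
        if s[i,4]>40 and abs((w-LC)@LY)<.08 and -.2<(w-LC)@LX<.06: pts.append(i)
    k=np.isin(l,pts);cols=np.where(k.any(0))[0];h=k.sum(0)
    mid=[];ext=[]
    for u in cols:
        v=np.where(k[:,u])[0];ext.append(v[-1]-v[0]+1);mid.append((v[0]+v[-1])/2)
    ext=np.array(ext);mid=np.array(mid);ok=ext>.9*np.percentile(ext,90)
    q=np.polyfit(cols[ok],mid[ok],1);u=np.array([cols[0],cols[ok][-1]]);P=ray(r,np.c_[u,np.polyval(q,u)],.027)
    d=P[1]-P[0];d/=np.linalg.norm(d);o=P[0]+.040*d
    return o,d,dict(x=(o-LC)@LX*1e3,y=(o-LC)@LY*1e3,deg=np.degrees(np.arctan2(-d@LX,d@LY)),cols=(cols[0],cols[-1]),w=np.median(ext[ok]),res=np.std(mid[ok]-np.polyval(q,cols[ok])))
E
python3 - <<'E'
from h import *
import h,json
r=vision.read_camera("wrist");g=cv2.cvtColor(r["frame"],cv2.COLOR_RGB2GRAY)
m=g[284:304,205:420]<100;u=np.where(m.any(0))[0];n=m.sum(0)
cen=np.array([np.where(m[:,i])[0].mean() for i in u]);ok=(n[u]<=9)
q=np.polyfit(u[ok],cen[ok],1);res=cen-np.polyval(q,u);ok&=abs(res)<1.5;q=np.polyfit(u[ok],cen[ok],1)
e=np.array([u[0],u[-1]+.5]);P=ray(r,np.c_[e+205,np.polyval(q,e)+284],.013)
d=P[1]-P[0];print("len",np.linalg.norm(d),e+205,ok.sum());d/=np.linalg.norm(d);c=P.mean(0)
# button: dark disc
b=ray(r,[(113,257)],.042)[0]
X=np.cross(d,[0,0,1]);
print("line",c,np.degrees(np.arctan2(d[1],d[0])),"btn",b,"in line frame",(b-c)@X,(b-c)@d)
open("h.py","a").write(f"LC=np.array({c.tolist()});LY=np.array({d.tolist()});LX=np.array({X.tolist()})\nYAW=np.arctan2(LY[1],LY[0])\n")
E
python3 - <<'E'
from h import *
r=vision.read_camera("wrist");print(vial(r))
E
```

```text
len 0.1582775298565987 [214.  410.5] 151
line [ 0.55885379 -0.01990818  0.013     ] 105.73426822415078 btn [ 0.56178095 -0.1696493   0.042     ] in line frame -0.03778874054123646 -0.14492405927203875
(array([ 0.48266388, -0.02762137,  0.027     ]), array([-0.20970469,  0.97776477,  0.        ]), {'x': np.float64(-75.42667805425084), 'y': np.float64(13.236716424482616), 'deg': np.float64(-3.629221295524925), 'cols': (np.int64(278), np.int64(392)), 'w': np.float64(34.0), 'res': np.float64(0.3465374877710144)})
```

```bash
cat >> h.py <<'E'
def fz(): return np.round(get_obs()["wrist_force"],1)
def tool(o,d,back,z,yaw):  # tip centre over body middle (own x=-4 mm), 'back' behind the axis
    f=np.cross(d,[0,0,1]);p=o-.004*d-back*f;return np.r_[p[:2],z]
def look(o,d):
    yaw=np.arctan2(d[1],d[0]);bot.servo_line(tool(o,d,.012,.13,yaw),quat(yaw),.15)
    return vial(vision.read_camera("wrist"))
def stroke(o,d,dist,turn,z0=.066,F=3.,v=.04,n=2):
    """roll vial by dist, turning it by turn (rad)"""
    yaw=np.arctan2(d[1],d[0]);q=quat(yaw);b=dist/2
    p=tool(o,d,b,z0,yaw);bot.servo_line(p+[0,0,.01],q,.15);bot.servo_line(p,q,.05);base=get_obs()["wrist_force"][2]
    z=z0
    while get_obs()["wrist_force"][2]-base<F and z>.044:
        z-=.0005;bot.servo_line(np.r_[p[:2],z],q,.02)
    print("contact z",z,fz(),base)
    if z<=.044: raise SystemExit("no contact")
    m=yaw+turn/2;dv=np.array([np.sin(m),-np.cos(m),0])
    for i in range(1,n+1):
        bot.servo_line(np.r_[p[:2],z]+2*dist*dv*i/n,quat(yaw+turn*i/n),v);print(i,fz())
    e=np.r_[p[:2],z]+2*dist*dv
    bot.dwell(.1);bot.servo_line(e+[0,0,.02],quat(yaw+turn),.06)
    return z
E
python3 - <<'E'
from h import *
o,d,_=vial(vision.read_camera("wrist"))
hand.move_gripper(.028,20)
o,d,i=look(o,d);print(i)
if abs(i["deg"])<6: stroke(o,d,.014,np.radians(1))
r=vision.read_camera("wrist");cv2.imwrite("pics/w2.png",r["frame"][:,:,::-1])
o2,d2,i=look(o+.014*LX,d);print(i,get_obs()["time_s"])
E
```

```text
{'x': np.float64(-74.87801634074198), 'y': np.float64(12.419098057253688), 'deg': np.float64(-3.6723277275324673), 'cols': (np.int64(251), np.int64(396)), 'w': np.float64(42.0), 'res': np.float64(0.3840382128406393)}
contact z 0.057499999999999996 [0.3 0.4 3.3] 0.022411959824791564
1 [-0.6 -0.2  5.1]
2 [0.7 0.1 5.6]
{'x': np.float64(-61.01200474765245), 'y': np.float64(11.270677898764122), 'deg': np.float64(-3.388958052138835), 'cols': (np.int64(250), np.int64(396)), 'w': np.float64(42.0), 'res': np.float64(0.2575539388984421)} 11.5167
```

View pics/w2.png

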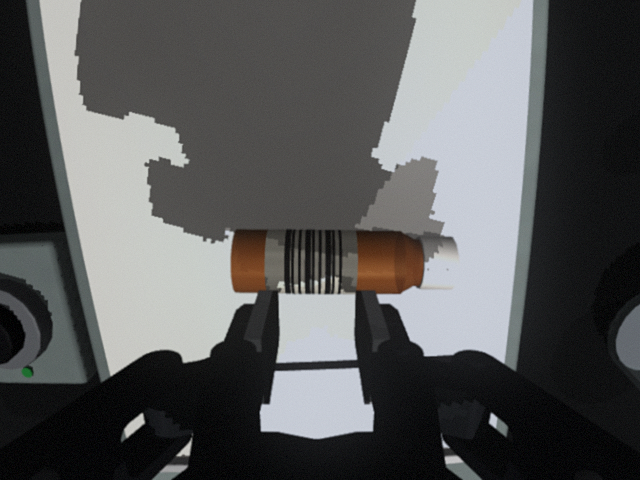

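The first stroke rolled it 13.9 mm against 14 commanded, with little turning. In the picture the vial is upright on its roll path, with its body across columns 232–405 and the fingertips just past it. I'll carry on with a wider finger spacing and more turn per stroke.

```bash
python3 - <<'E'
from h import *
hand.move_gripper(.033,20)
o,d,i=vial(vision.read_camera("wrist"))
for k in range(2):
    stroke(o,d,.0155,np.radians(2.5),z0=.0605)
    o,d,i=look(o+.0155*LX,d);print(i,get_obs()["time_s"])
    if abs(i["deg"])>6: break
E
```

```text
contact z 0.056499999999999995 [-0.8  1.2  8. ] 0.7291432297621667
1 [-0.2 -0.8  8.1]
2 [-0.4  0.3  7.7]
{'x': np.float64(-45.415406133682225), 'y': np.float64(10.921281248118998), 'deg': np.float64(-1.1567094001323237), 'cols': (np.int64(251), np.int64(396)), 'w': np.float64(42.0), 'res': np.float64(0.36288832072237487)} 16.9417
contact z 0.056999999999999995 [0.1 0.3 3.6] -0.040139359560937865
1 [ 0.7 -0.9  5.6]
2 [ 0.9 -0.4  5.8]
{'x': np.float64(-30.11912652070277), 'y': np.float64(10.905327341766414), 'deg': np.float64(1.1317927305778077), 'cols': (np.int64(252), np.int64(397)), 'w': np.float64(42.0), 'res': np.float64(0.4294979425637858)} 21.8333
```

```bash
python3 - <<'E'
from h import *
o,d,i=vial(vision.read_camera("wrist"))
stroke(o,d,.015,np.radians(-1.2),z0=.0605)
o,d,i=look(o+.0*LX,d);print(i,get_obs()["time_s"])
r=vision.read_camera("wrist");cv2.imwrite("pics/w3.png",r["frame"][:,:,::-1])
print(proj(r,[LC-.079*LY,LC,LC+.079*LY]))
E
```

```text
contact z 0.056999999999999995 [-0.3  1.7  3.8] -0.8637258675865483
1 [-0.6  1.2  6.2]
2 [1.6 0.2 6.4]
{'x': np.float64(-14.620914890429558), 'y': np.float64(11.383603960654716), 'deg': np.float64(0.32632383240910845), 'cols': (np.int64(253), np.int64(395)), 'w': np.float64(40.0), 'res': np.float64(0.20731162678218587)} 26.7917
[[176.76076401 297.87702409]
 [302.2556031  300.80678853]
 [427.92755514 302.62956845]]
```

View pics/w3.png

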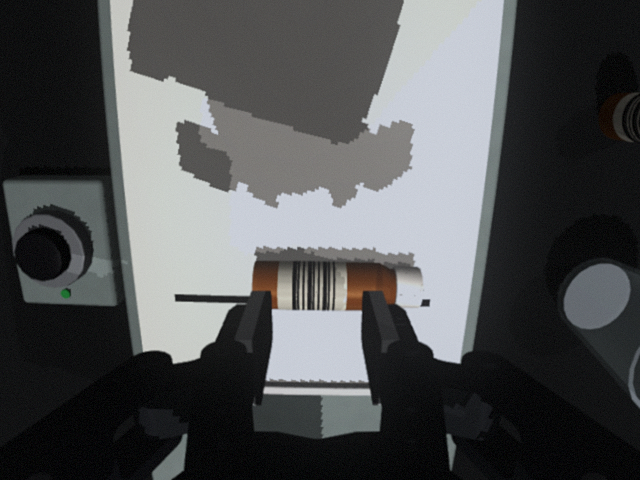

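The picture shows the line ends at about (176,298) and (429,302), which match my stored line to within about a pixel. The vial lies just short of it, with its lower edge partly hidden by the fingers. I'll re-measure with a clear view, then do the last stroke.

```bash
python3 - <<'E'
from h import *
o,d,i=vial(vision.read_camera("wrist"))
o,d,i=look(o+.02*LX,d);print(i)
if abs(i["x"])<20:
    stroke(o,d,-i["x"]/1e3,np.radians(-i["deg"]),z0=.0605)
    yaw=np.arctan2(d[1],d[0]);o,d,i=look(o+.035*LX,d);print(i,get_obs()["time_s"])
    bot.servo_line(np.r_[(LC+.02*LX)[:2],.2],quat(YAW),.2)
    r=vision.read_camera("wrist");print(vial(r)[2]);cv2.imwrite("pics/w4.png",r["frame"][:,:,::-1])
    print(proj(r,[LC-.08*LY,LC,LC+.08*LY]))
E
```

```text
{'x': np.float64(-15.815513275010053), 'y': np.float64(11.235093913359828), 'deg': np.float64(0.11578216157673187), 'cols': (np.int64(250), np.int64(399)), 'w': np.float64(44.0), 'res': np.float64(0.3283323120633902)}
contact z 0.056499999999999995 [-0.6  1.6  8.3] 0.19024912000326555
1 [0.9 2.  8.2]
2 [0.8 1.3 6.8]
{'x': np.float64(0.26432234505977764), 'y': np.float64(10.52154432044368), 'deg': np.float64(0.1853580447346497), 'cols': (np.int64(249), np.int64(399)), 'w': np.float64(44.0), 'res': np.float64(0.3983993577699938)} 32.4667
{'x': np.float64(-0.06435062562916045), 'y': np.float64(11.9781320252848), 'deg': np.float64(0.24877392955498043), 'cols': (np.int64(275), np.int64(391)), 'w': np.float64(35.0), 'res': np.float64(0.18796539325770983)}
[[206.98577623 184.48600139]
 [314.66055673 184.23915056]
 [422.32631293 184.59721818]]
```

View pics/w4.png

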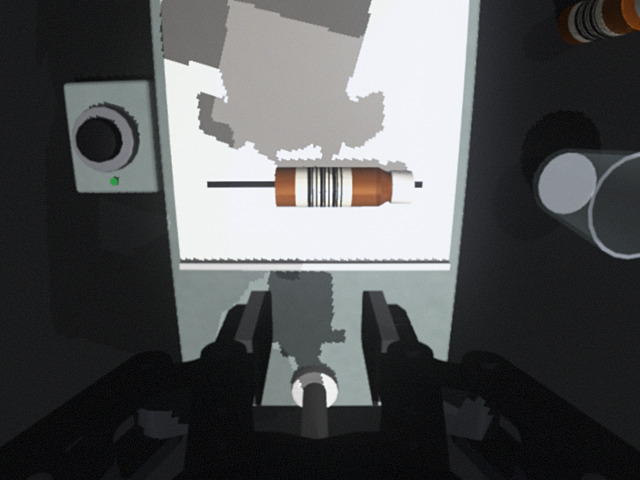

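The vial lies on the line, which shows on both sides of it at (207–275,184) and (415–422,184). The offset is about 0.1–0.3 mm and 0.2°. Next is the button.

```bash
python3 - <<'E'
from h import *
r=vision.read_camera("wrist");b=ray(r,[(98,140)],.042)[0]-LC;print(b@LX,b@LY)
B=LC-.0365*LX-.1462*LY;q=quat(YAW)
bot.servo_line(np.r_[B[:2],.15],q,.2);hand.move_gripper(0,20)
bot.servo_line(np.r_[B[:2],.068],q,.1);bot.dwell(.2);f0=get_obs()["wrist_force"][2];z=.064
while z>.046:
    bot.servo_line(np.r_[B[:2],z],q,.03);f=get_obs()["wrist_force"][2]-f0;print(round(z,4),round(f,1),round(get_obs()["position"][2],4))
    if f>12: break
    z-=.001
bot.dwell(.3);print(fz())
bot.servo_line(np.r_[B[:2],.075],q,.05);bot.servo_line(np.r_[B[:2],.15],q,.15)
bot.servo_line(np.r_[(LC-.02*LX)[:2],.2],q,.2)
r=vision.read_camera("wrist");print(vial(r)[2],get_obs()["time_s"],fz());cv2.imwrite("pics/w5.png",r["frame"][:,:,::-1])
E
```

```text
-0.03662955345884453 -0.1442100377397779
0.064 0.7 0.0638
0.063 -0.5 0.0629
0.062 0.2 0.0619
0.061 0.8 0.061
0.06 0.1 0.0599
0.059 1.6 0.0591
0.058 2.0 0.058
0.057 2.4 0.0571
0.056 2.6 0.056
0.055 3.2 0.055
0.054 3.6 0.054
0.053 4.6 0.0531
0.052 15.0 0.0529
[-2.6  1.  13.8]
{'x': np.float64(1.2269842445570527), 'y': np.float64(11.746933350554082), 'deg': np.float64(0.3993617084731782), 'cols': (np.int64(277), np.int64(389)), 'w': np.float64(31.0), 'res': np.float64(0.2546667074747773)} 41.45 [0.6 0.9 0. ]
```

View pics/w5.png

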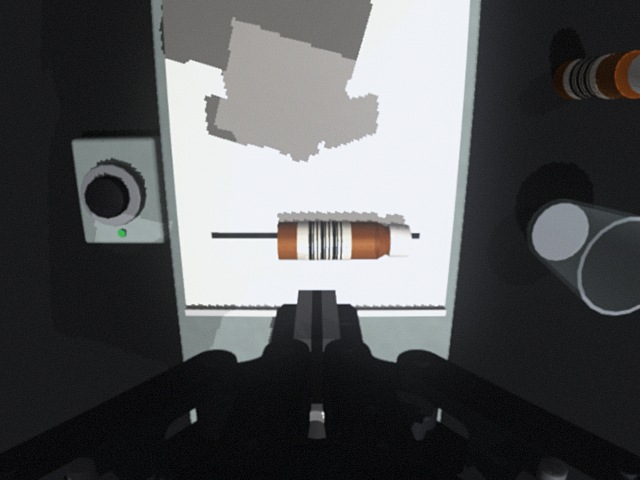

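The button bottomed out at 6 mm with a 15 N reading and looks up again. The vial reads 1.2 mm from this viewpoint, so I'll cross-check it against the line in the same images before handing in.

```bash
python3 - <<'E'
from h import *
def chk(r):
    o,d,i=vial(r);g=cv2.cvtColor(r["frame"],cv2.COLOR_RGB2GRAY);e=[]
    for t in np.linspace(-.074,-.045,15):   # visible bit of line on the right side
        u,v=proj(r,[LC+t*LY])[0];u=int(round(u));s=g[int(v)-9:int(v)+10,u].astype(float);w=np.clip(150-s,0,None)
        if w.sum()>0: e.append((ray(r,[(u,int(v)-9+(w*np.arange(19)).sum()/w.sum())],.013)[0]-LC)@LX*1e3)
    e=np.array(e);print("vial x %.2f y %.1f deg %.2f | line seen at x %.2f sd %.2f n %d"%(i["x"],i["y"],i["deg"],e.mean(),e.std(),len(e)))
q=quat(YAW)
chk(vision.read_camera("wrist"))
for x,z in((.02,.2),(.05,.2),(.05,.16)):
    bot.servo_line(np.r_[(LC+x*LX)[:2],z],q,.2);bot.dwell(.2);chk(vision.read_camera("wrist"))
print(get_obs()["time_s"])
E
```

```text
vial x 1.40 y 12.2 deg 0.02 | line seen at x -0.42 sd 0.05 n 15
vial x 0.02 y 11.6 deg -0.13 | line seen at x -0.39 sd 0.02 n 15
vial x -0.65 y 11.8 deg -0.21 | line seen at x -0.73 sd 0.26 n 15
vial x -0.72 y 10.9 deg -0.22 | line seen at x -0.51 sd 0.14 n 15
43.25
```

```bash
python3 - <<'E'
from h import *
bot.servo_line(np.r_[(LC-.06*LX)[:2],.22],quat(YAW),.2);bot.dwell(.3)
print(get_obs()["time_s"],fz());hand_in()
E
```

```text
44.325 [0.2 0.  0.1]
the job is handed in; nothing more can be done
```

The vial is lying on the reading line and the button has been pressed fully and released. I handed the job in at 44.3 s with the arm clear of everything.

- **Rolling:** I rolled the vial about 75 mm in five light fingertip strokes on its top. The readings were 8.3 N or less, and it travelled about half the finger distance, as it should without slip. Its 3.6° misalignment was turned out along the way.
- **Button:** I pressed it until it hit its stop after about 6 mm of travel, with a peak reading of 15 N. In the last picture it looks up again.
- **Final position:** With the camera nearly overhead, the vial sat within about 0.2 mm of the line and within about 0.4° of it.
- **Check that disagreed:** More slanted views put the vial 0.4 mm and 1.8 mm past the line. I took that as an edge effect of the viewing angle, because it shrank steadily as the camera moved overhead.
- **Off-centre along the line:** The vial's origin is about 11 mm left of the line's middle, roughly where it started, because rolling cannot change that. By my measurements the whole vial still lies within the line's length.
- **Bystanders:** I saw no sign that anything else was touched. The spare vial and beaker stayed in view and looked undisturbed; the reagent bottle and tube rack were not re-checked.

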